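# Filling tubes back on the peg stand by width

### The job

Put the four washed filling tubes from the cutting board back on the peg stand, each upright over its own peg with the flange flat on the stand, in order of tube width: the widest on the peg next to the carrying handle, then narrower and narrower, with the narrowest at the other end. Leave the mustard bottle where it stands.

Things in the scene. Friction and masses are not known exactly. Their poses are not given: they have to be found in the camera images.
- tube42: the widest of 4 loose steel sausage-filling tubes, about 160 g, upright on the wooden board (top 20 mm above the table). All are 120 mm high and round: flange 56 across, 4 thick; collar 50 across to height 20; cone; then straight tube, here 42 mm outside diameter, from height 44 to the top. Hollow: underside opening 45 mm across, 24 deep. Origin: centre of the underside; z up.
- tube32: the second widest of 4 loose steel sausage-filling tubes, about 130 g, upright on the wooden board (top 20 mm above the table). All are 120 mm high and round: flange 56 across, 4 thick; collar 50 across to height 20; cone; then straight tube, here 32 mm outside diameter, from height 44 to the top. Hollow: underside opening 45 mm across, 24 deep. Origin: centre of the underside; z up.
- tube22: the second narrowest of 4 loose steel sausage-filling tubes, about 110 g, upright on the wooden board (top 20 mm above the table). All are 120 mm high and round: flange 56 across, 4 thick; collar 50 across to height 20; cone; then straight tube, here 22 mm outside diameter, from height 44 to the top. Hollow: underside opening 45 mm across, 24 deep. Origin: centre of the underside; z up.
- tube12: the narrowest of 4 loose steel sausage-filling tubes, about 90 g, upright on the wooden board (top 20 mm above the table). All are 120 mm high and round: flange 56 across, 4 thick; collar 50 across to height 20; cone; then straight tube, here 12 mm outside diameter, from height 44 to the top. Hollow: underside opening 45 mm across, 24 deep. Origin: centre of the underside; z up.
- peg1: peg 1 in the row of four fixed black plastic pegs (12 mm across, 20 tall), 80 mm apart along a fixed low aluminium stand, 400 x 75 mm, its top 14 mm above the table. An end peg: either peg 1 or peg 4 may be the one next to the handle. Origin: the peg's foot on the stand's top, where a tube's underside rests; z up, y along the row.
- peg2: peg 2 in the row of four fixed black plastic pegs (12 mm across, 20 tall), 80 mm apart along a fixed low aluminium stand, 400 x 75 mm, its top 14 mm above the table. An inner peg. Origin: the peg's foot on the stand's top, where a tube's underside rests; z up, y along the row.
- peg3: peg 3 in the row of four fixed black plastic pegs (12 mm across, 20 tall), 80 mm apart along a fixed low aluminium stand, 400 x 75 mm, its top 14 mm above the table. An inner peg. Origin: the peg's foot on the stand's top, where a tube's underside rests; z up, y along the row.
- peg4: peg 4 in the row of four fixed black plastic pegs (12 mm across, 20 tall), 80 mm apart along a fixed low aluminium stand, 400 x 75 mm, its top 14 mm above the table. An end peg: either peg 1 or peg 4 may be the one next to the handle. Origin: the peg's foot on the stand's top, where a tube's underside rests; z up, y along the row.
- handle: carrying handle of the peg stand: an upright dark steel loop with a black grip, 60 mm wide across the stand, 63 mm tall, fixed in line with the pegs 67 mm beyond the end one. It may be at either end; the other end has only a flat aluminium strip 6 mm high. Origin: centre of its foot on the stand's top; z up.
- mustard: yellow mustard squeeze bottle, 58 mm across, 196 mm tall with a pointed cap, 400 g, loose, standing on the table left or right of the peg stand. Origin: centre of its underside. Not to be moved.

How it is judged:
By the outcome, as a careful person would: the job done as asked, in the order asked, and still so for the second after the job is handed in, with the robot touching nothing.
It also fails if it takes over 88 s, if anything falls off the work surface, if the arm or the gripper's body presses on something with over 40 N, if the wrist force passes 120 N, or if a joint passes its speed limit or range.

### The arm

A 7-joint arm with a two-finger parallel gripper is mounted at the origin on the work surface. World frame = base frame: x ahead of the robot, y to its left, z up, the work surface at z = 0. Lengths are in m, angles in rad, forces in N, time in s.
With the tool pointing down it reaches from about 0.425 to 0.875 m from the base axis. Payload 4.7 kg.
Tool frame: the origin (TCP) lies on the centre line of the jaws, within the pads' length; the fingertips stand ahead of it and the grasp point (between the pads) lies 2 mm behind it (nose_length is the z of the fingertips in the tool frame, in m); z points along the fingers, y is the line along which they close (so a half turn about z gives the same grasp; the last joint's range is limited). The gripper opens to 87 mm and grips with 3 to 60 N. Pads are 19 mm wide; open, the fingers measure 117 mm over their backs; the gripper's body (75 mm by 190 mm) begins 51 mm behind the grasp point.
Start: joints at [1.183, 0.321, -0.07, 1.45, 0.023, 1.371, -0.057], TCP at [0.254, -0.598, 0.24] pointing down, gripper open.
Joint ranges: [-2.86, 2.86], [-0.3, 2.09], [-1.38, 1.24], [0.06, 2.45], [-1.56, 4.7], [0.09, 2.05], [-2.69, 2.69]. Speed limits (rad/s): [2.57, 2.57, 3.14, 3.14, 3.14, 3.14, 3.14].

### API

Orientations are given as a rotation vector (axis times angle).
In Python, from bench import * gives the robot as it stands.
- The arm moves only by the tool send_rows, never from a script. Its arguments are lists of equal length, an entry for each row: "xyz": the shift along the tool's x, y, z in mm, a list of three; "dr": the turn, a rotation vector about the tool's x, y, z in rad, a list of three. A call has exactly 10 rows; each row is the pose to reach, as a shift and turn from the pose commanded when the call began, along the tool's axes at that moment; what a row does not reach only later rows make up. A row lasts 1/12 s, in which the tool goes at most 41.7 mm and 7.16 degrees, less where a joint would pass 70% of its speed; a pose out of reach is approached as far as the arm can. A call with a gripper value outside its range is refused whole. "jaw" is the finger opening in mm, from 0 to 87, set as the call begins (left out, the last holds). The fingers move at their own pace and stop on an object; "grip_force" is the grip in N (left out, the last holds). Time passes only in rows, so rows that repeat a pose let the fingers close, or fill a call up. It gives the time, the measured TCP pose, the force, the opening and the grip force at its end, in the units of the state.
- get_state(): the state, without advancing time (a new reading comes with each control period).
- get_image(name): name is "scene" or "side" or "wrist"; returns the picture (400x640x3 uint8, red, green, blue); there is no depth.
- calibration(name): a dict with "vfov" (degrees; the focal length in pixels is half the picture's height over the tangent of half this angle, whatever the lens; pixels are square), "cx", "cy" (the principal point, pixels), "rvec" (rotation vector, rad) and "tvec" (3), from world to camera coordinates, as OpenCV has them; the wrist camera has in their place "hand_eye" (4x4, takes a point from camera to tool coordinates, whose origin is the TCP and whose axes are the flange's). Camera axes: x right, y down, z forward; pixel columns grow to the right and rows downward; lengths in m; the calibration is good to about 2 mm. A picture is of the moment at which its call begins: read the wrist's pose just before it. calibration takes no time and is no camera call.
- close_job(): hands the job in; it is judged then, once.
The state is a dict: "time": time; "joint_positions": joint angles; "qd": joint speeds; "joint_torque": joint torques, N m; "position": TCP position; "tool_rot": TCP orientation; "ft_force": force on the tool from outside, world axes, zero at the start; "torque": the same for the moment, N m; "grip_width": opening from 0.0 (shut) to 1.0 (fully open); "grip_force": force on a finger pad.
Only numpy, scipy, OpenCV 4.12 (cv2) and the standard library are available. Lean on these libraries where they do the work, as an engineer would, in place of code of your own. Each camera call takes 0.05 s, during which the arm holds its last target. There are 200 camera calls.

## Working session

There is one attempt and no reset: what is moved stays moved. The work goes in short steps, Python scripts to look and compute and a tool call to move; the robot and the scene stay as the last step left them, time stands still between calls to the robot, and variables do not carry over. Pictures are saved under pics/ and viewed, at most 14 in all, crops included, and the job is handed in when it is done.

Besides the shell and the picture viewer there is one more tool, called after ">>>" by a JSON object that holds its "name" and its "arguments". send_rows: Moves the arm, as the interface text tells. Its arguments: {"type":"object","properties":{"xyz":{"type":"array"},"dr":{"type":"array"},"jaw":{"type":"number"},"grip_force":{"type":"number"}},"required":["xyz","dr"]}

```bash
mkdir -p pics; ls; python3 - <<'E'
from bench import *
import cv2
print(get_state())
for n in ("scene","side","wrist"):
    print(n,calibration(n))
a=get_image("scene");b=get_image("side");w=get_image("wrist")
for n,i in (("scene",a),("side",b),("wrist",w)): cv2.imwrite(f"pics/{n}0.png",i[:,:,::-1])
E
```

```text
pics
{'time': 0.0, 'joint_positions': array([ 1.18308435,  0.32182235, -0.07010481,  1.45165731,  0.02261621,
        1.37079554, -0.05691093]), 'qd': array([-5.04261504e-04, -1.53307299e-03,  1.86866483e-03,  1.24994712e-03,
       -1.15270952e-03,  1.96162561e-04, -9.30143245e-05]), 'joint_torque': array([-2.57526281e-04, -4.91283524e+01, -4.03586794e-01, -3.12527597e+01,
       -6.36811322e-02,  4.37008752e-02,  1.95080474e-04]), 'position': array([ 0.25396733, -0.59777335,  0.23847095]), 'tool_rot': array([-3.07659438e+00, -6.26625532e-01,  7.57449815e-04]), 'ft_force': array([ 0.34683554, -0.67393685, -0.2100235 ]), 'torque': array([-0.01894566, -0.0699944 ,  0.02751952]), 'grip_force': 0.0, 'grip_width': 1.002170601237193}
scene {'vfov': 55.07443404231993, 'cx': 315.08205693318024, 'cy': 196.18807822784999, 'rvec': array([ 1.95953546,  1.45993385, -0.61099458]), 'tvec': array([-0.18425114, -0.357961  ,  1.32704972])}
side {'vfov': 56.77959026254068, 'cx': 322.1333188480046, 'cy': 200.4075346991258, 'rvec': array([ 2.1124865 , -0.75336274,  0.36241259]), 'tvec': array([-0.41237889,  0.25933293,  0.56492795])}
wrist {'vfov': 68.13649988245061, 'cx': 312.6427641157274, 'cy': 199.94960475042163, 'hand_eye': array([[-1.22822482e-03, -9.59287553e-01, -2.82428543e-01,
         7.81142303e-02],
       [ 9.99998759e-01, -1.45674072e-03,  5.99124817e-04,
         6.24910332e-04],
       [-9.86158140e-04, -2.82427457e-01,  9.59288152e-01,
        -1.45060526e-01],
       [ 0.00000000e+00,  0.00000000e+00,  0.00000000e+00,
         1.00000000e+00]])}
```

View pics/scene0.png

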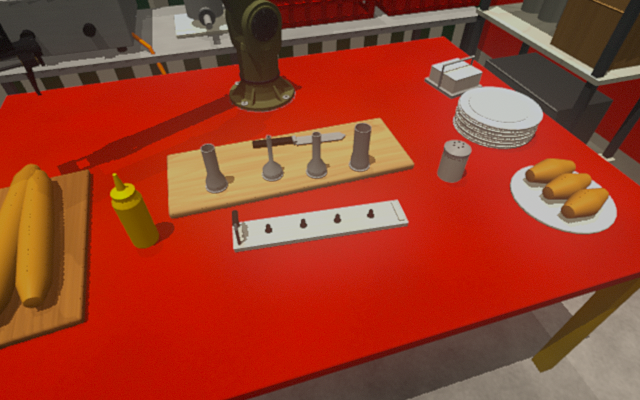

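View pics/side0.png

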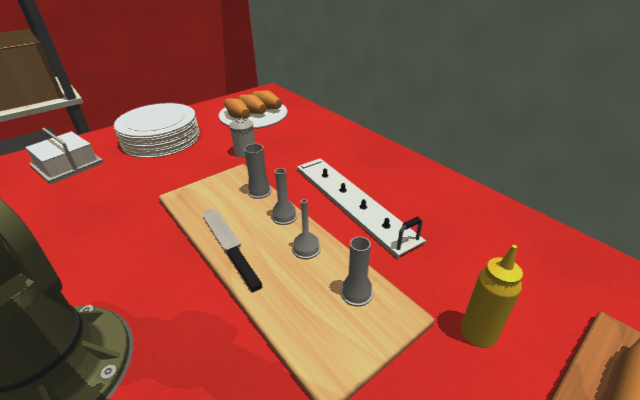

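Scene: tubes at columns 212, 270, 316, 360; the handle is at the left end (237,225), pegs at 268–371. The mustard is left at (135,215). Side view agrees. Zooming in for accurate pixels.

```bash
python3 - <<'E'
import cv2
a=cv2.imread("pics/scene0.png")[115:255,160:420];b=cv2.imread("pics/side0.png")[130:310,230:430]
def g(im,x0,y0,s,n):
    im=cv2.resize(im,None,fx=s,fy=s,interpolation=cv2.INTER_CUBIC)
    for x in range(0,im.shape[1]//s,20):
        cv2.putText(im,str(x+x0),(x*s,8),0,.3,(0,255,255),1); cv2.line(im,(x*s,10),(x*s,16),(0,255,255),1)
    for y in range(0,im.shape[0]//s,20):
        cv2.putText(im,str(y+y0),(0,y*s+4),0,.3,(0,255,255),1)
    cv2.imwrite(n,im)
g(a,160,115,3,"pics/sc_z.png");g(b,230,130,3,"pics/si_z.png")
E
```

```text
(no output)
```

View pics/sc_z.png

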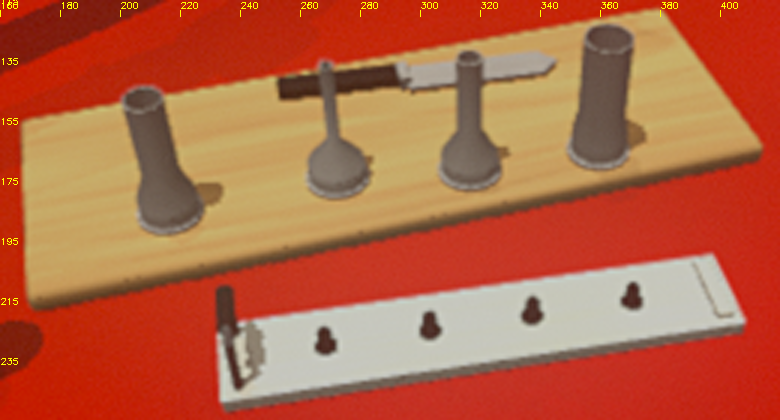

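View pics/si_z.png

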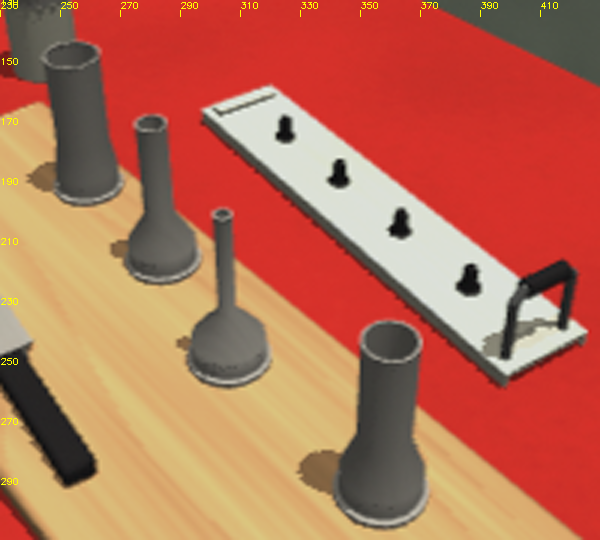

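Tube order by rising y: 32, 12, 22, 42. The handle is at the low-y end. Tops in scene: (208,148), (268,136), (317,134), (363,128). In side: (360,244), (304,202), (281,171), (254,149). Peg tops were read the same way.

```bash
cat > h.py <<'E'
import numpy as np, cv2
from scipy.spatial.transform import Rotation as R
from bench import *
def cam(n,st=None):
    c=calibration(n); f=200/np.tan(np.radians(c["vfov"])/2)
    K=np.array([[f,0,c["cx"]],[0,f,c["cy"]],[0,0,1]])
    if n=="wrist":
        T=np.eye(4);T[:3,:3]=R.from_rotvec(st["tool_rot"]).as_matrix();T[:3,3]=st["position"]
        M=np.linalg.inv(T@c["hand_eye"])
    else:
        M=np.eye(4);M[:3,:3]=R.from_rotvec(c["rvec"]).as_matrix();M[:3,3]=c["tvec"]
    return K,M
def back(KM,uv,z):
    K,M=KM; d=M[:3,:3].T@np.linalg.inv(K)@np.array([*uv,1]); o=-M[:3,:3].T@M[:3,3]
    return o+d*(z-o[2])/d[2]
def proj(KM,p):
    K,M=KM; q=K@(M[:3,:3]@np.asarray(p)+M[:3,3]); return q[:2]/q[2]
def togo(st,tgt,rot=None):
    """shift in tool axes (mm) from measured pose to world target"""
    Rm=R.from_rotvec(st["tool_rot"]); return 1000*Rm.inv().apply(np.array(tgt)-st["position"])
E
python3 - <<'E'
from h import *
S,D=cam("scene"),cam("side")
sc=dict(t32=(207.7,147.7),t12=(268.3,136.3),t22=(316.7,134.3),t42=(363,127.7),pA=(268.3,225.7),pB=(303.3,220.7),pC=(337.7,215.3),pD=(370.7,210.7))
si=dict(t42=(254.3,148.7),t22=(280.7,171.3),t12=(304.3,201.7),t32=(360,244),pD=(325.3,169.3),pC=(343.3,184),pB=(364,200.7),pA=(387,219))
for k in sc:
    z=.14 if k[0]=='t' else .034
    P=[K@M[:3] for K,M in (S,D)]
    X=cv2.triangulatePoints(P[0],P[1],np.array(sc[k],float),np.array(si[k],float))[:,0];X=X[:3]/X[3]
    print(k,back(S,sc[k],z)[:2].round(4),back(D,si[k],z)[:2].round(4),X.round(4))
print(R.from_rotvec(get_state()["tool_rot"]).as_matrix().round(3))
E
```

```text
t32 [ 0.4519 -0.1987] [ 0.4469 -0.1996] [ 0.4485 -0.1985  0.1378]
t12 [ 0.4489 -0.0565] [ 0.4452 -0.0565] [ 0.4463 -0.0557  0.1385]
t22 [0.4746 0.0559] [0.4693 0.0554] [0.4709 0.0574 0.1378]
t42 [0.4812 0.1718] [0.4762 0.1708] [0.4779 0.1735 0.1379]
pA [ 0.6314 -0.1036] [ 0.625  -0.1041] [ 0.628  -0.1026  0.0308]
pB [ 0.6395 -0.0251] [ 0.6324 -0.0262] [ 0.6359 -0.0237  0.0304]
pC [0.6463 0.0543] [0.6407 0.0541] [0.6433 0.0559 0.0312]
pD [0.6546 0.1318] [0.6494 0.1334] [0.6514 0.1342 0.0315]
[[ 0.92   0.391 -0.001]
 [ 0.391 -0.92   0.001]
 [-0.    -0.001 -1.   ]]
```

```bash
python3 - <<'E'
from h import *
import bench
print([ (k,getattr(bench,k)) for k in dir(bench) if 'nose' in k.lower()])
S,D=cam("scene"),cam("side")
P=[K@M[:3] for K,M in (S,D)]
X=cv2.triangulatePoints(P[0],P[1],np.array((117.,177)),np.array((513.,247)))[:,0];print("mustard tip",X[:3]/X[3], back(S,(145,240),0),back(D,(483,335),0))
st=get_state()
print(togo(st,(.447,-.198,.25)))
E
```

```text
[('nose_length', 0.017)]
mustard tip [ 0.56333618 -0.3709597   0.19025876] [ 0.56319158 -0.37691678  0.        ] [ 0.56064891 -0.38151177  0.        ]
[ 334.01511666 -292.57948662  -10.8738246 ]
```

>>> {"name": "send_rows", "arguments": {"xyz": [[33, -29, -1], [67, -58, -2], [100, -88, -3], [134, -117, -4], [167, -146, -5], [200, -175, -7], [234, -205, -8], [267, -234, -9], [301, -263, -10], [334, -292, -11]], "dr": [[0, 0, -0.117], [0, 0, -0.234], [0, 0, -0.351], [0, 0, -0.468], [0, 0, -0.585], [0, 0, -0.7], [0, 0, -0.82], [0, 0, -0.94], [0, 0, -1.05], [0, 0, -1.17]], "jaw": 80, "grip_force": 25}}

```text
time: 0.98
position: [0.4358, -0.2213, 0.2499]
tool_rot: [2.214, 2.228, -0.001]
ft_force: [1.2, -0.6, 0.3]
grip_width: 0.923
grip_force: 0.0
```

>>> {"name": "send_rows", "arguments": {"xyz": [[0, 0, 0], [0, 0, 0], [0, 0, 0], [0, 0, 0], [0, 0, 0], [0, 0, 0], [0, 0, 0], [0, 0, 0], [0, 0, 0], [0, 0, 0]], "dr": [[0, 0, 0], [0, 0, 0], [0, 0, 0], [0, 0, 0], [0, 0, 0], [0, 0, 0], [0, 0, 0], [0, 0, 0], [0, 0, 0], [0, 0, 0]]}}

```text
time: 1.82
position: [0.4355, -0.2234, 0.2499]
tool_rot: [2.221, 2.222, -0.0]
ft_force: [0.1, 0.1, 0.0]
grip_width: 0.924
grip_force: 0.0
```

```bash
python3 - <<'E'
from h import *
st=get_state();w=get_image("wrist");C=cam("wrist",st)
print(st["position"],togo(st,(.447,-.198,.25)))
T=dict(t32=(.4485,-.1985),t12=(.4463,-.056),t22=(.471,.057))
w=w[:,:,::-1].copy()
for k,p in T.items():
  for z in (.02,.14):
    u=proj(C,(*p,z));print(k,z,u.round(1)); cv2.drawMarker(w,tuple(int(v) for v in u),(0,255,0),0,8,1)
for p in [(.628,-.1035),(.636,-.025)]:
    u=proj(C,(*p,.032)); cv2.drawMarker(w,tuple(int(v) for v in u),(255,255,0),0,8,1)
cv2.imwrite("pics/w1.png",w)
E
```

```text
[ 0.43550916 -0.22342961  0.24994097] [25.42126695 11.50928485 -0.06081029]
t32 0.02 [322.2 155.6]
t32 0.14 [326.6 174.7]
t12 0.02 [321.4  29.2]
t12 0.14 [326.1 -14.5]
t22 0.02 [346.4 -95. ]
t22 0.14 [ 367.4 -222.7]
```

View pics/w1.png

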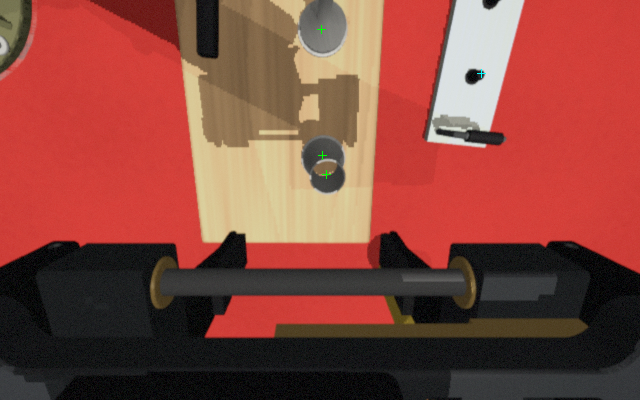

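The wrist view agrees with the predictions: tube32's top ring is at (327,176), and the peg by the handle is at about (476,75), some 4 mm nearer the robot than estimated. Now grasping tube32.

>>> {"name": "send_rows", "arguments": {"xyz": [[25, 12, 0], [25, 12, 0], [25, 12, 30], [25, 12, 65], [25, 12, 100], [25, 12, 125], [25, 12, 135], [25, 12, 135], [25, 12, 135], [25, 12, 135]], "dr": [[0, 0, 0], [0, 0, 0], [0, 0, 0], [0, 0, 0], [0, 0, 0], [0, 0, 0], [0, 0, 0], [0, 0, 0], [0, 0, 0], [0, 0, 0]]}}

```text
time: 2.7
position: [0.449, -0.1988, 0.1168]
tool_rot: [2.218, 2.22, 0.002]
ft_force: [0.7, 0.9, 0.7]
grip_width: 0.919
grip_force: 0.0
```

>>> {"name": "send_rows", "arguments": {"xyz": [[0, 0, 0], [0, 0, 0], [0, 0, 0], [0, 0, 0], [0, 0, 0], [0, 0, 0], [0, 0, 0], [0, 0, 0], [0, 0, 0], [0, 0, 0]], "dr": [[0, 0, 0], [0, 0, 0], [0, 0, 0], [0, 0, 0], [0, 0, 0], [0, 0, 0], [0, 0, 0], [0, 0, 0], [0, 0, 0], [0, 0, 0]], "jaw": 20, "grip_force": 25}}

```text
time: 3.53
position: [0.4475, -0.1983, 0.1148]
tool_rot: [-2.22, -2.222, -0.0]
ft_force: [0.9, 0.1, -0.3]
grip_width: 0.362
grip_force: 25.0
```

>>> {"name": "send_rows", "arguments": {"xyz": [[0, 0, -20], [0, 0, -55], [0, 0, -95], [0, 0, -135], [10, 30, -140], [30, 65, -140], [45, 95, -140], [60, 130, -140], [70, 150, -140], [70, 150, -140]], "dr": [[0, 0, 0], [0, 0, 0], [0, 0, 0], [0, 0, 0], [0, 0, 0], [0, 0, 0], [0, 0, 0], [0, 0, 0], [0, 0, 0], [0, 0, 0]]}}

```text
time: 4.37
position: [0.6007, -0.1235, 0.2536]
tool_rot: [-2.212, -2.227, -0.006]
ft_force: [-0.6, 1.1, -2.1]
grip_width: 0.364
grip_force: 25.0
```

>>> {"name": "send_rows", "arguments": {"xyz": [[0, 0, 0], [0, 0, 0], [0, 0, 0], [0, 0, 0], [0, 0, 0], [0, 0, 0], [0, 0, 0], [0, 0, 0], [0, 0, 0], [0, 0, 0]], "dr": [[0, 0, 0], [0, 0, 0], [0, 0, 0], [0, 0, 0], [0, 0, 0], [0, 0, 0], [0, 0, 0], [0, 0, 0], [0, 0, 0], [0, 0, 0]]}}

```text
time: 5.2
position: [0.5974, -0.1281, 0.2549]
tool_rot: [2.22, 2.223, -0.0]
ft_force: [0.2, 0.4, -1.1]
grip_width: 0.364
grip_force: 25.0
```

```bash
python3 - <<'E'
from h import *
st=get_state();w=get_image("wrist");C=cam("wrist",st)
print(st["position"],st["grip_width"],st["grip_force"],st["ft_force"])
w=w[:,:,::-1].copy()
cv2.imwrite("pics/w2raw.png",w)
for p in [(.628,-.1035),(.636,-.025),(.643,.055),(.651,.133)]:
    u=proj(C,(*p,.034)); print(u.round(1)); cv2.drawMarker(w,tuple(int(v) for v in u),(0,200,0),0,8,1)
cv2.imwrite("pics/w2.png",w)
E
```

```text
[ 0.59740183 -0.12813366  0.25494235] 0.36418269732442 24.98236948158592 [ 0.20147727  0.37689419 -1.10323809]
[336.7 156.8]
[345.1  89.3]
[353.9  10.7]
[364.8 -77.3]
```

View pics/w2.png

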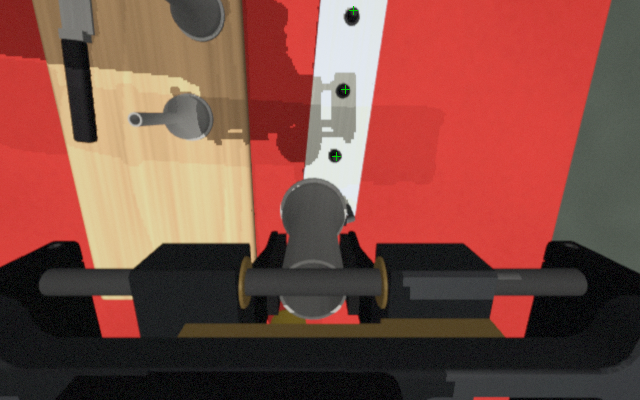

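Pegs appear at (335,156), (343,90) and (351,16), within about 2 mm of the estimates, and tube32 hangs upright in the jaws. Moving to the second peg from the handle.

>>> {"name": "send_rows", "arguments": {"xyz": [[30, 11, 0], [65, 23, 0], [95, 34, 0], [103, 37, 0], [103, 37, 0], [103, 37, 25], [103, 37, 60], [103, 37, 95], [103, 37, 120], [103, 37, 130]], "dr": [[0, 0, 0], [0, 0, 0], [0, 0, 0], [0, 0, 0], [0, 0, 0], [0, 0, 0], [0, 0, 0], [0, 0, 0], [0, 0, 0], [0, 0, 0]]}}

```text
time: 6.08
position: [0.6313, -0.0274, 0.1202]
tool_rot: [-2.219, -2.217, 0.009]
ft_force: [-1.1, -0.6, -2.6]
grip_width: 0.36
grip_force: 25.0
```

>>> {"name": "send_rows", "arguments": {"xyz": [[0, 0, 0], [0, 0, 4], [0, 0, 8], [0, 0, 12], [0, 0, 15], [0, 0, 15], [0, 0, 15], [0, 0, 15], [0, 0, 15], [0, 0, 15]], "dr": [[0, 0, 0], [0, 0, 0], [0, 0, 0], [0, 0, 0], [0, 0, 0], [0, 0, 0], [0, 0, 0], [0, 0, 0], [0, 0, 0], [0, 0, 0]]}}

```text
time: 6.92
position: [0.6345, -0.0251, 0.1102]
tool_rot: [2.22, 2.222, 0.0]
ft_force: [0.3, 0.3, -1.3]
grip_width: 0.359
grip_force: 25.0
```

>>> {"name": "send_rows", "arguments": {"xyz": [[0, 0, 1], [0, 0, 1.5], [0, 0, 1.5], [0, 0, 1.5], [0, 0, 1.5], [0, 0, 1.5], [0, 0, 1.5], [0, 0, 1.5], [0, 0, 1.5], [0, 0, 1.5]], "dr": [[0, 0, 0], [0, 0, 0], [0, 0, 0], [0, 0, 0], [0, 0, 0], [0, 0, 0], [0, 0, 0], [0, 0, 0], [0, 0, 0], [0, 0, 0]]}}

```text
time: 7.75
position: [0.6346, -0.0251, 0.1088]
tool_rot: [2.22, 2.222, 0.001]
ft_force: [-0.2, -0.7, 4.8]
grip_width: 0.365
grip_force: 25.0
```

>>> {"name": "send_rows", "arguments": {"xyz": [[0, 0, 0], [0, 0, 0], [0, 0, 0], [0, 0, 0], [0, 0, 0], [0, 0, -15], [0, 0, -40], [0, 0, -75], [0, 0, -110], [0, 0, -140]], "dr": [[0, 0, 0], [0, 0, 0], [0, 0, 0], [0, 0, 0], [0, 0, 0], [0, 0, 0], [0, 0, 0], [0, 0, 0], [0, 0, 0], [0, 0, 0]], "jaw": 70}}

```text
time: 8.58
position: [0.6344, -0.025, 0.2506]
tool_rot: [2.22, 2.222, 0.001]
ft_force: [1.4, -0.4, 1.1]
grip_width: 0.806
grip_force: 0.0
```

>>> {"name": "send_rows", "arguments": {"xyz": [[-5, -30, 0], [-11, -65, 0], [-17, -105, 0], [-24, -145, 0], [-31, -180, 0], [-31, -188, 0], [-31, -188, 0], [-31, -188, 20], [-31, -188, 50], [-31, -188, 85]], "dr": [[0, 0, 0], [0, 0, 0], [0, 0, 0], [0, 0, 0], [0, 0, 0], [0, 0, 0], [0, 0, 0], [0, 0, 0], [0, 0, 0], [0, 0, 0]]}}

```text
time: 9.42
position: [0.4494, -0.056, 0.1643]
tool_rot: [2.216, 2.22, 0.005]
ft_force: [0.3, -0.3, -0.6]
grip_width: 0.802
grip_force: 0.0
```

>>> {"name": "send_rows", "arguments": {"xyz": [[0, 0, 25], [0, 0, 45], [0, 0, 49], [0, 0, 49], [0, 0, 49], [0, 0, 49], [0, 0, 49], [0, 0, 49], [0, 0, 49], [0, 0, 49]], "dr": [[0, 0, 0], [0, 0, 0], [0, 0, 0], [0, 0, 0], [0, 0, 0], [0, 0, 0], [0, 0, 0], [0, 0, 0], [0, 0, 0], [0, 0, 0]]}}

```text
time: 10.25
position: [0.4467, -0.0564, 0.1149]
tool_rot: [2.22, 2.222, 0.0]
ft_force: [-0.2, -0.3, 0.4]
grip_width: 0.804
grip_force: 0.0
```

>>> {"name": "send_rows", "arguments": {"xyz": [[0, 0, 0], [0, 0, 0], [0, 0, 0], [0, 0, 0], [0, 0, 0], [0, 0, 0], [0, 0, 0], [0, 0, 0], [0, 0, 0], [0, 0, 0]], "dr": [[0, 0, 0], [0, 0, 0], [0, 0, 0], [0, 0, 0], [0, 0, 0], [0, 0, 0], [0, 0, 0], [0, 0, 0], [0, 0, 0], [0, 0, 0]], "jaw": 4}}

```text
time: 11.08
position: [0.4463, -0.0563, 0.1144]
tool_rot: [-2.22, -2.223, 0.0]
ft_force: [-0.4, -1.3, -1.1]
grip_width: 0.131
grip_force: 21.5
```

>>> {"name": "send_rows", "arguments": {"xyz": [[0, 0, -20], [0, 0, -55], [0, 0, -95], [0, 0, -130], [5, 5, -140], [25, 27, -140], [50, 53, -140], [75, 80, -140], [100, 107, -140], [125, 134, -140]], "dr": [[0, 0, 0], [0, 0, 0], [0, 0, 0], [0, 0, 0], [0, 0, 0], [0, 0, 0], [0, 0, 0], [0, 0, 0], [0, 0, 0], [0, 0, 0]]}}

```text
time: 11.92
position: [0.5812, 0.0699, 0.2537]
tool_rot: [-2.221, -2.221, 0.001]
ft_force: [0.2, -0.5, -0.8]
grip_width: 0.129
grip_force: 25.0
```

>>> {"name": "send_rows", "arguments": {"xyz": [[25, 26, 0], [50, 53, 0], [65, 69, 0], [65, 69, 0], [65, 69, 0], [65, 69, 30], [65, 69, 65], [65, 69, 95], [65, 69, 115], [65, 69, 125]], "dr": [[0, 0, 0], [0, 0, 0], [0, 0, 0], [0, 0, 0], [0, 0, 0], [0, 0, 0], [0, 0, 0], [0, 0, 0], [0, 0, 0], [0, 0, 0]]}}

```text
time: 12.75
position: [0.6467, 0.1311, 0.1257]
tool_rot: [-2.221, -2.219, 0.009]
ft_force: [-0.6, 0.0, -0.9]
grip_width: 0.134
grip_force: 25.0
```

>>> {"name": "send_rows", "arguments": {"xyz": [[0, 0, 3], [0, 0, 7], [0, 0, 11], [0, 0, 15], [0, 0, 18], [0, 0, 20], [0, 0, 20], [0, 0, 20], [0, 0, 20], [0, 0, 20]], "dr": [[0, 0, 0], [0, 0, 0], [0, 0, 0], [0, 0, 0], [0, 0, 0], [0, 0, 0], [0, 0, 0], [0, 0, 0], [0, 0, 0], [0, 0, 0]]}}

```text
time: 13.58
position: [0.6494, 0.134, 0.1097]
tool_rot: [2.22, 2.222, 0.001]
ft_force: [-0.3, 0.8, -1.7]
grip_width: 0.128
grip_force: 25.0
```

>>> {"name": "send_rows", "arguments": {"xyz": [[0, 0, 1], [0, 0, 1], [0, 0, 1], [0, 0, 1], [0, 0, 1], [0, 0, 1], [0, 0, 1], [0, 0, 1], [0, 0, 1], [0, 0, 1]], "dr": [[0, 0, 0], [0, 0, 0], [0, 0, 0], [0, 0, 0], [0, 0, 0], [0, 0, 0], [0, 0, 0], [0, 0, 0], [0, 0, 0], [0, 0, 0]]}}

```text
time: 14.42
position: [0.6493, 0.1339, 0.1085]
tool_rot: [2.22, 2.222, 0.0]
ft_force: [0.2, -0.0, -1.0]
grip_width: 0.129
grip_force: 25.0
```

>>> {"name": "send_rows", "arguments": {"xyz": [[0, 0, 0], [0, 0, 0], [0, 0, 0], [0, 0, 0], [0, 0, 0], [0, 0, -15], [0, 0, -40], [0, 0, -75], [0, 0, -110], [0, 0, -140]], "dr": [[0, 0, 0], [0, 0, 0], [0, 0, 0], [0, 0, 0], [0, 0, 0], [0, 0, 0], [0, 0, 0], [0, 0, 0], [0, 0, 0], [0, 0, 0]], "jaw": 70}}

```text
time: 15.25
position: [0.6494, 0.1343, 0.2522]
tool_rot: [2.219, 2.222, 0.003]
ft_force: [0.2, -0.0, -0.0]
grip_width: 0.771
grip_force: 0.0
```

>>> {"name": "send_rows", "arguments": {"xyz": [[-13, -30, 0], [-28, -65, 0], [-44, -100, 0], [-60, -138, 0], [-75, -173, 0], [-77, -178, 0], [-77, -178, 0], [-77, -178, 20], [-77, -178, 50], [-77, -178, 85]], "dr": [[0, 0, 0], [0, 0, 0], [0, 0, 0], [0, 0, 0], [0, 0, 0], [0, 0, 0], [0, 0, 0], [0, 0, 0], [0, 0, 0], [0, 0, 0]]}}

```text
time: 16.08
position: [0.4745, 0.058, 0.1651]
tool_rot: [2.216, 2.22, 0.008]
ft_force: [0.1, 0.1, -0.2]
grip_width: 0.799
grip_force: 0.0
```

>>> {"name": "send_rows", "arguments": {"xyz": [[0, 0, 25], [0, 0, 45], [0, 0, 49], [0, 0, 49], [0, 0, 49], [0, 0, 49], [0, 0, 49], [0, 0, 49], [0, 0, 49], [0, 0, 49]], "dr": [[0, 0, 0], [0, 0, 0], [0, 0, 0], [0, 0, 0], [0, 0, 0], [0, 0, 0], [0, 0, 0], [0, 0, 0], [0, 0, 0], [0, 0, 0]]}}

```text
time: 16.92
position: [0.4715, 0.0566, 0.1149]
tool_rot: [2.22, 2.222, 0.001]
ft_force: [-0.5, -0.3, 0.0]
grip_width: 0.808
grip_force: 0.0
```

>>> {"name": "send_rows", "arguments": {"xyz": [[0, 0, 0], [0, 0, 0], [0, 0, 0], [0, 0, 0], [0, 0, 0], [0, 0, 0], [0, 0, 0], [0, 0, 0], [0, 0, 0], [0, 0, 0]], "dr": [[0, 0, 0], [0, 0, 0], [0, 0, 0], [0, 0, 0], [0, 0, 0], [0, 0, 0], [0, 0, 0], [0, 0, 0], [0, 0, 0], [0, 0, 0]], "jaw": 10}}

```text
time: 17.75
position: [0.4711, 0.0567, 0.1142]
tool_rot: [-2.22, -2.222, 0.001]
ft_force: [1.0, 1.1, -0.9]
grip_width: 0.245
grip_force: 25.0
```

>>> {"name": "send_rows", "arguments": {"xyz": [[0, 0, -20], [0, 0, -55], [0, 0, -95], [0, 0, -130], [0, 5, -140], [0, 35, -140], [-1, 72, -140], [-2, 109, -140], [-2, 146, -140], [-2, 170, -140]], "dr": [[0, 0, 0], [0, 0, 0], [0, 0, 0], [0, 0, 0], [0, 0, 0], [0, 0, 0], [0, 0, 0], [0, 0, 0], [0, 0, 0], [0, 0, 0]]}}

```text
time: 18.58
position: [0.6441, 0.0536, 0.2529]
tool_rot: [-2.222, -2.22, -0.0]
ft_force: [-1.1, -0.5, -1.3]
grip_width: 0.244
grip_force: 25.0
```

>>> {"name": "send_rows", "arguments": {"xyz": [[0, 0, 0], [0, 0, 0], [0, 0, 0], [0, 0, 20], [0, 0, 50], [0, 0, 85], [0, 0, 110], [0, 0, 125], [0, 0, 130], [0, 0, 135]], "dr": [[0, 0, 0], [0, 0, 0], [0, 0, 0], [0, 0, 0], [0, 0, 0], [0, 0, 0], [0, 0, 0], [0, 0, 0], [0, 0, 0], [0, 0, 0]]}}

```text
time: 19.42
position: [0.6404, 0.0547, 0.1197]
tool_rot: [2.22, 2.222, -0.001]
ft_force: [0.3, 0.0, -0.3]
grip_width: 0.246
grip_force: 25.0
```

>>> {"name": "send_rows", "arguments": {"xyz": [[0, 0, 3], [0, 0, 6], [0, 0, 9], [0, 0, 11], [0, 0, 11], [0, 0, 11], [0, 0, 11], [0, 0, 11], [0, 0, 11], [0, 0, 11]], "dr": [[0, 0, 0], [0, 0, 0], [0, 0, 0], [0, 0, 0], [0, 0, 0], [0, 0, 0], [0, 0, 0], [0, 0, 0], [0, 0, 0], [0, 0, 0]]}}

```text
time: 20.25
position: [0.6413, 0.0549, 0.1085]
tool_rot: [2.22, 2.222, 0.0]
ft_force: [0.8, -0.2, -1.2]
grip_width: 0.248
grip_force: 25.0
```

>>> {"name": "send_rows", "arguments": {"xyz": [[0, 0, 0], [0, 0, 0], [0, 0, 0], [0, 0, 0], [0, 0, 0], [0, 0, -15], [0, 0, -40], [0, 0, -75], [0, 0, -110], [0, 0, -140]], "dr": [[0, 0, 0], [0, 0, 0], [0, 0, 0], [0, 0, 0], [0, 0, 0], [0, 0, 0], [0, 0, 0], [0, 0, 0], [0, 0, 0], [0, 0, 0]], "jaw": 70}}

```text
time: 21.08
position: [0.6415, 0.0554, 0.2522]
tool_rot: [2.219, 2.222, 0.003]
ft_force: [-0.6, 1.2, 0.4]
grip_width: 0.794
grip_force: 0.0
```

>>> {"name": "send_rows", "arguments": {"xyz": [[20, -28, 0], [43, -60, 0], [67, -93, 0], [90, -126, 0], [113, -158, 0], [117, -164, 0], [117, -164, 0], [117, -164, 0], [117, -164, 20], [117, -164, 30]], "dr": [[0, 0, 0], [0, 0, 0], [0, 0, 0], [0, 0, 0], [0, 0, 0], [0, 0, 0], [0, 0, 0], [0, 0, 0], [0, 0, 0], [0, 0, 0]], "jaw": 85}}

```text
time: 21.92
position: [0.4784, 0.17, 0.2176]
tool_rot: [-2.223, -2.219, 0.0]
ft_force: [-0.1, -0.2, -0.4]
grip_width: 0.976
grip_force: 0.0
```

>>> {"name": "send_rows", "arguments": {"xyz": [[0, 0, 30], [0, 0, 65], [0, 0, 95], [0, 0, 103], [0, 0, 103], [0, 0, 103], [0, 0, 103], [0, 0, 103], [0, 0, 103], [0, 0, 103]], "dr": [[0, 0, 0], [0, 0, 0], [0, 0, 0], [0, 0, 0], [0, 0, 0], [0, 0, 0], [0, 0, 0], [0, 0, 0], [0, 0, 0], [0, 0, 0]]}}

```text
time: 22.75
position: [0.4779, 0.1719, 0.1165]
tool_rot: [2.219, 2.221, 0.002]
ft_force: [-0.1, -0.2, 0.1]
grip_width: 0.976
grip_force: 0.0
```

>>> {"name": "send_rows", "arguments": {"xyz": [[0, 0, 0], [0, 0, 0], [0, 0, 0], [0, 0, 0], [0, 0, 0], [0, 0, 0], [0, 0, 0], [0, 0, 0], [0, 0, 0], [0, 0, 0]], "dr": [[0, 0, 0], [0, 0, 0], [0, 0, 0], [0, 0, 0], [0, 0, 0], [0, 0, 0], [0, 0, 0], [0, 0, 0], [0, 0, 0], [0, 0, 0]], "jaw": 30}}

```text
time: 23.58
position: [0.4771, 0.1718, 0.1154]
tool_rot: [-2.22, -2.223, 0.0]
ft_force: [0.2, -0.3, 1.0]
grip_width: 0.481
grip_force: 25.0
```

>>> {"name": "send_rows", "arguments": {"xyz": [[0, 0, -20], [0, 0, -55], [0, 0, -95], [0, 0, -130], [-5, 0, -150], [-35, 15, -150], [-70, 25, -150], [-105, 35, -150], [-140, 45, -150], [-175, 55, -150]], "dr": [[0, 0, 0], [0, 0, 0], [0, 0, 0], [0, 0, 0], [0, 0, 0], [0, 0, 0], [0, 0, 0], [0, 0, 0], [0, 0, 0], [0, 0, 0]]}}

```text
time: 24.42
position: [0.5322, -0.0049, 0.2651]
tool_rot: [2.22, 2.223, -0.001]
ft_force: [0.7, 0.1, -2.0]
grip_width: 0.479
grip_force: 25.0
```

>>> {"name": "send_rows", "arguments": {"xyz": [[-30, 20, 0], [-60, 45, 0], [-85, 70, 0], [-100, 94, 0], [-100, 94, 0], [-100, 94, 0], [-100, 94, 20], [-100, 94, 50], [-100, 94, 85], [-100, 94, 110]], "dr": [[0, 0, 0], [0, 0, 0], [0, 0, 0], [0, 0, 0], [0, 0, 0], [0, 0, 0], [0, 0, 0], [0, 0, 0], [0, 0, 0], [0, 0, 0]]}}

```text
time: 25.25
position: [0.6245, -0.1015, 0.1532]
tool_rot: [-2.217, -2.223, 0.002]
ft_force: [-0.7, -0.1, -2.4]
grip_width: 0.48
grip_force: 25.0
```

>>> {"name": "send_rows", "arguments": {"xyz": [[0, 0, 10], [0, 0, 20], [0, 0, 28], [0, 0, 34], [0, 0, 40], [0, 0, 45], [0, 0, 45], [0, 0, 45], [0, 0, 45], [0, 0, 45]], "dr": [[0, 0, 0], [0, 0, 0], [0, 0, 0], [0, 0, 0], [0, 0, 0], [0, 0, 0], [0, 0, 0], [0, 0, 0], [0, 0, 0], [0, 0, 0]]}}

```text
time: 26.08
position: [0.6269, -0.1031, 0.111]
tool_rot: [2.22, 2.222, 0.001]
ft_force: [-0.6, -0.2, -1.6]
grip_width: 0.476
grip_force: 25.0
```

>>> {"name": "send_rows", "arguments": {"xyz": [[0, 0, 1], [0, 0, 1.5], [0, 0, 1.5], [0, 0, 1.5], [0, 0, 1.5], [0, 0, 1.5], [0, 0, 1.5], [0, 0, 1.5], [0, 0, 1.5], [0, 0, 1.5]], "dr": [[0, 0, 0], [0, 0, 0], [0, 0, 0], [0, 0, 0], [0, 0, 0], [0, 0, 0], [0, 0, 0], [0, 0, 0], [0, 0, 0], [0, 0, 0]]}}

```text
time: 26.92
position: [0.6267, -0.1031, 0.1094]
tool_rot: [2.22, 2.222, 0.0]
ft_force: [-2.3, -0.4, 4.0]
grip_width: 0.476
grip_force: 25.0
```

>>> {"name": "send_rows", "arguments": {"xyz": [[0, 0, 0], [0, 0, 0], [0, 0, 0], [0, 0, 0], [0, 0, 0], [0, 0, -15], [0, 0, -40], [0, 0, -75], [0, 0, -110], [0, 0, -140]], "dr": [[0, 0, 0], [0, 0, 0], [0, 0, 0], [0, 0, 0], [0, 0, 0], [0, 0, 0], [0, 0, 0], [0, 0, 0], [0, 0, 0], [0, 0, 0]], "jaw": 80}}

```text
time: 27.75
position: [0.6266, -0.1029, 0.2511]
tool_rot: [2.219, 2.222, 0.001]
ft_force: [0.7, 0.8, 0.4]
grip_width: 0.919
grip_force: 0.0
```

>>> {"name": "send_rows", "arguments": {"xyz": [[0, -20, -10], [0, -50, -20], [0, -80, -30], [0, -115, -30], [0, -150, -30], [0, -150, -30], [0, -150, -30], [0, -150, -30], [0, -150, -30], [0, -150, -30]], "dr": [[0, 0, 0], [0, 0, 0], [0, 0, 0], [0, 0, 0], [0, 0, 0], [0, 0, 0], [0, 0, 0], [0, 0, 0], [0, 0, 0], [0, 0, 0]]}}

```text
time: 28.58
position: [0.4775, -0.1029, 0.2788]
tool_rot: [-2.218, -2.223, -0.002]
ft_force: [0.8, 0.7, 0.1]
grip_width: 0.92
grip_force: 0.0
```

```bash
python3 - <<'E'
import cv2,numpy as np
from bench import *
a=get_image("scene")[110:280,90:440,::-1];b=get_image("side")[100:340,220:540,::-1]
a=cv2.resize(a,(700,340));b=cv2.resize(b,(347,260))
o=np.zeros((600,700,3),np.uint8);o[:340]=a;o[340:,:347]=b
cv2.imwrite("pics/end.png",o)
E
```

```text
(no output)
```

View pics/end.png

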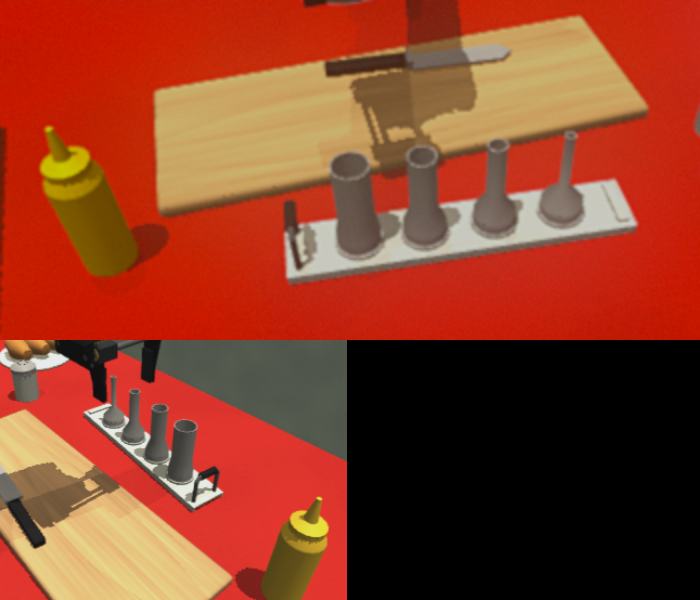

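All four tubes stand upright and seated flat, widest at (355,205) by the handle down to narrowest at (565,180). The mustard bottle has not moved.

```bash
python3 -c "
from bench import *
print(close_job())"
```

```text
the job is handed in; nothing more can be done
None
```

The four tubes are on their pegs in order of width, with the widest next to the handle; the mustard bottle was left where it stood, and the job was handed in at about 29 s.

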